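Load sleeve and end cap on the assembly spindle

ROBOT

A 6-joint arm with a two-finger parallel gripper is mounted at the origin on the work surface. World frame = base frame: x ahead of the robot, y to its left, z up, the work surface at z = 0. Lengths are in m, angles in rad, forces in N, time in s.
With the tool pointing down it reaches from about 0.25 to 0.725 m from the base axis. Payload 9.7 kg.
Tool frame: the origin (TCP) lies between the finger pads; the fingertips stand 17 mm ahead of it and the grasp point (between the pads) lies 2 mm behind it; z points along the fingers, y is the line along which they close (so a half turn about z gives the same grasp; the last joint's range is limited). The gripper opens to 85 mm and grips with 20 to 120 N. Pads are 22 mm wide; open, the fingers measure 114 mm over their backs; the gripper's body (76 mm by 85 mm) begins 54 mm behind the grasp point. The pads swing forward as they close: fully open they stand 13 mm farther back than shut.
Start: joints at [-1.259, 0.087, 0.176, 1.66, 0, 1.571], TCP at [0.169, -0.523, 0.218] pointing down, gripper open.
Joint ranges: [-3.13, 3.13], [-0.85, 1.81], [-1.15, 1.24], [-2.2, 2.28], [-1.44, 1.52], [-3.14, 3.14]. Speed limits (rad/s): [2.22, 2.22, 2.57, 3.14, 3.14, 3.14].

INTERFACE

Orientations are given as a rotation vector (axis times angle).
In Python, from bench import bot gives the robot as it stands.
- The arm moves only by the tool drive_tool, never from a script. Its argument "targets" is one flat list of numbers, 7 for each row, row after row: the shift along the tool's x, y, z as a fraction of full scale, then the turn, a rotation vector about the tool's x, y, z as a fraction of full scale, then the opening, from 0 (shut) to 1 (fully open). A call has 1 to 8 rows; each row is the pose to reach, as a shift and turn from the pose commanded when the call began, along the tool's axes at that moment; what a row does not reach only later rows make up. Full scale, the value 1, is 500 mm for a shift and 0.5 rad for a turn. A row lasts 1/8 s, in which the tool goes at most 62.5 mm and 10.7 degrees, less where a joint would pass 70% of its speed; a pose out of reach is approached as far as the arm can. A call with a number of a shift or a turn outside -1 to 1 is refused whole. A call with a gripper value outside its range is refused whole. The fingers move at their own pace and stop on an object; "grip_force" is the grip in N (left out, the last holds). Time passes only in rows, so rows that repeat a pose let the fingers close. It gives the time, the measured TCP pose, the force, the opening and the grip force at its end, in the units of the state.
- bot.get_obs(): the state, without advancing time (a new reading comes with each control period).
- bot.grab_frame(name): name is "scene" or "top"; returns a dict with "frame" (420x560x3 uint8, red, green, blue), "fx", "fy", "cx", "cy" (pixels), "rvec" (rotation vector, rad) and "tvec" (3), from world to camera coordinates, as OpenCV has them. Camera axes: x right, y down, z forward; pixel columns grow to the right and rows downward; lengths in m; the calibration is good to about 2 mm. A picture is of the moment at which its call begins. There is no depth.
- bot.sign_off(): hands the job in; it is judged then, once.
The state is a dict: "time": time; "joints": joint angles; "dq": joint speeds; "tau": joint torques, N m; "tool_pos": TCP position; "tool_rot": TCP orientation; "force": force on the tool from outside, world axes, zero at the start; "ft_torque": the same for the moment, N m; "finger_gap": finger opening in m; "gripper_force": force on a finger pad.
Only numpy, scipy, OpenCV 4.12 (cv2) and the standard library are available. Lean on these libraries where they do the work, as an engineer would, in place of code of your own. Each camera call takes 0.05 s, during which the arm holds its last target. There are 200 camera calls.

TASK

Load the upright spindle of the aluminium carrier plate for the next station: first slide the tall black sleeve (not the short one) over the spindle until it rests fully down on the spindle's foot, then set the hollow aluminium end cap on top of the sleeve, open side down as it stands now, so that it covers the spindle's tip. Let both go, sitting level.

Things in the scene. Friction and masses are not known exactly. Their poses are not given: they have to be found in the camera images.
- carrier: Fixed square aluminium plate, 110 x 110 x 12 mm, turned anyhow about the vertical. On its middle a round steel foot 68 mm across, its flat top 18 mm above the table; from it rises one steel spindle, 14 mm in diameter, to 80 mm above the table, its last 10 mm tapering to 6 mm. Origin on the spindle's axis at the plate's underside (table height); z up, x and y along the plate's edges.
- spindle_tip (a point): The top end of the spindle, on its axis, 80 mm above the table.
- sleeve_center (a point): Centre of the tall black plastic sleeve, an upright tube open at both ends: 44 mm outside, 30 mm bore, 44 mm high (centre 22 mm up), 50 g; z along its axis. Goes over the spindle with 8 mm to spare all round. Not wanted: a black sleeve as wide but 20 mm high. Sleeves, cap and a flat ring (62 mm across, not wanted) stand in any order, two each side of the carrier, 100 mm or more apart.
- cap_center (a point): Centre (24 mm above its underside) of the aluminium end cap: a round cup standing mouth down, 50 mm outside, side 42 mm high, its closed flat top with a boss 18 mm across and 6 mm high (48 mm in all), 110 g; z along its axis, up. Blind bore from below, 32 mm across, 26 mm deep. On the seated sleeve its underside is 62 mm above the table. Grip it, like the sleeve, across its outside.
Things that resemble listed ones, but are neither listed nor needed, are in the scene too. Leave any yellow look-alike of the part that bears cap_center alone.

How it is judged:
By the outcome, as a careful person would: the job done as asked, in the order asked, and still so for the second after the job is handed in, with the robot touching nothing.
It also fails if it takes over 58 s, if anything falls off the work surface, if the arm or the gripper's body presses on something with over 40 N, if the wrist force passes 120 N, or if a joint passes its speed limit or range.

## Working session

There is one attempt and no reset: what is moved stays moved. The work goes in short steps, Python scripts to look and compute and a tool call to move; the robot and the scene stay as the last step left them, time stands still between calls to the robot, and variables do not carry over. Pictures are saved under pics/ and viewed, at most 10 in all, crops included, and the job is handed in when it is done.

Besides the shell and the picture viewer there is one more tool, called as name(argument=value, ...), one argument or row to a line, values as JSON. drive_tool: Moves the arm, as the interface text tells. Its arguments: {"type":"object","properties":{"targets":{"type":"array","items":{"type":"number"}},"grip_force":{"type":"number"}},"required":["targets"]}

```bash
mkdir -p pics; cat > h.py <<'E'
import numpy as np, cv2
from bench import bot
def snap(cam,fn,crop=None,scale=1):
    f=bot.grab_frame(cam); im=f["frame"][:,:,::-1].copy()
    if crop: x0,y0,x1,y1=crop; im=im[y0:y1,x0:x1]
    if scale!=1: im=cv2.resize(im,None,fx=scale,fy=scale,interpolation=cv2.INTER_CUBIC)
    cv2.imwrite("pics/"+fn,im); return f
def px2w(f,u,v,z):
    R=cv2.Rodrigues(np.array(f["rvec"],float))[0]; t=np.array(f["tvec"],float).ravel()
    d=R.T@np.array([(u-f["cx"])/f["fx"],(v-f["cy"])/f["fy"],1.]); c=-R.T@t
    return c+d*(z-c[2])/d[2]
def w2px(f,p):
    R=cv2.Rodrigues(np.array(f["rvec"],float))[0]; t=np.array(f["tvec"],float).ravel()
    q=R@np.array(p,float)+t; return f["fx"]*q[0]/q[2]+f["cx"], f["fy"]*q[1]/q[2]+f["cy"]
E
python3 - <<'E'
from h import *
for c in("top","scene"):
    f=snap(c,c+"0.png",scale=1.42)
    R=cv2.Rodrigues(np.array(f["rvec"],float))[0]; print(c,f["fx"],f["cx"],f["cy"],-R.T@np.array(f["tvec"]).ravel(),R.round(2).tolist())
o=bot.get_obs(); print(o)
E
```

```text
top 486.9183463084845 280.05247531701673 212.38627898165157 [3.73649712e-01 2.29014917e-04 1.09581512e+00] [[-0.01, -1.0, 0.01], [-0.98, 0.01, -0.19], [0.19, -0.01, -0.98]]
scene 429.00729086184623 281.8035702883033 204.56895825216654 [0.93072507 0.59468952 0.81226891] [[-0.86, 0.52, 0.0], [0.37, 0.62, -0.69], [-0.36, -0.59, -0.73]]
{'time': 0.1, 'joints': array([-1.25900669e+00,  8.74314368e-02,  1.75200189e-01,  1.65980262e+00,
        5.19975403e-05,  1.57079672e+00]), 'dq': array([ 7.00474076e-04, -1.00139308e-03,  2.81324593e-03,  1.22741494e-04,
        9.43230376e-05, -1.44702204e-03]), 'tau': array([ 2.10257817e-04, -5.21561301e+01,  4.65650868e+01,  1.60391175e-02,
       -1.96136364e-05, -5.81445761e-06]), 'tool_pos': array([ 0.16866472, -0.52326221,  0.21703272]), 'tool_rot': array([-3.10227895e+00, -4.87584919e-01,  2.21049619e-04]), 'force': array([-0.66937926,  0.49752036, -0.37981161]), 'ft_torque': array([-0.01052814, -0.01514168, -0.05751822]), 'gripper_force': 0.0, 'finger_gap': 0.08539012225193027}
```

View pics/top0.png

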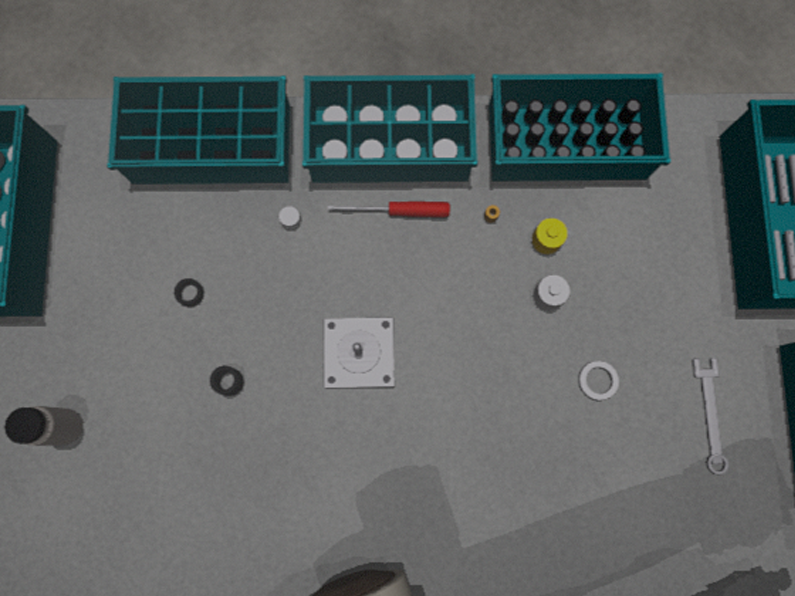

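View pics/scene0.png

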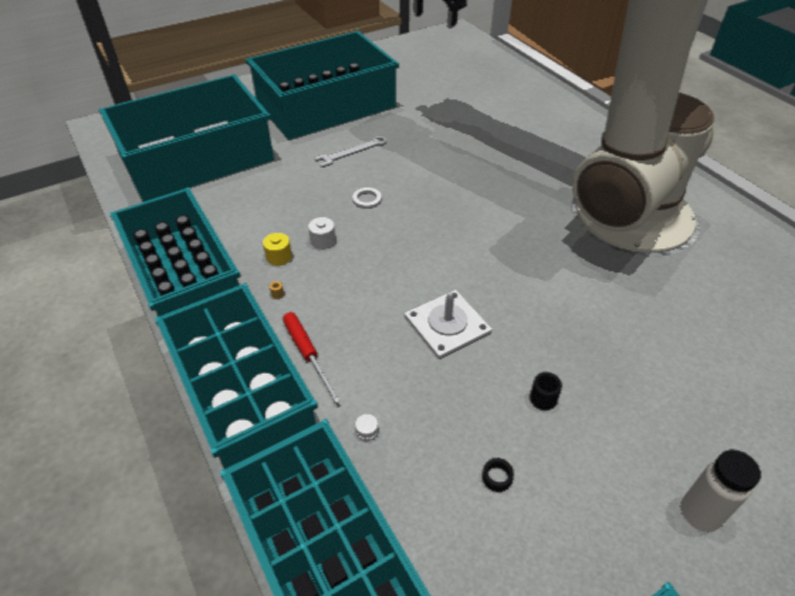

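Candidates in top0.png: tall sleeve (227,380), short sleeve (189,292), bottle's black lid (28,425, not a sleeve). For the cap: aluminium cap (553,291), yellow look-alike (551,234), ring (599,381) and a small white round part (289,216). The carrier is at (358,352). In scene0.png the sleeve at (545,390) is clearly the tall one, the one at (498,474) the short one, and the aluminium cap is at (321,232). Next, one close crop montage to check the choice.

```bash
python3 - <<'E'
from h import *
t=bot.grab_frame("top"); s=bot.grab_frame("scene")
def c(f,u,v): 
    x,y=int(u)-22,int(v)-24; im=f["frame"][y:y+48,x:x+44,::-1]
    print(x,y); return cv2.resize(im,None,fx=6,fy=6,interpolation=cv2.INTER_CUBIC)
k=1.42
a=np.hstack([c(t,227/k,380/k),c(t,553/k,291/k),c(t,358/k,352/k)])
b=np.hstack([c(s,545/k,390/k),c(s,321/k,232/k),c(s,449/k,312/k)])
cv2.imwrite("pics/m1.png",np.vstack([a,b]))
E
```

```text
137 243
367 180
230 223
361 250
204 139
294 195
```

View pics/m1.png

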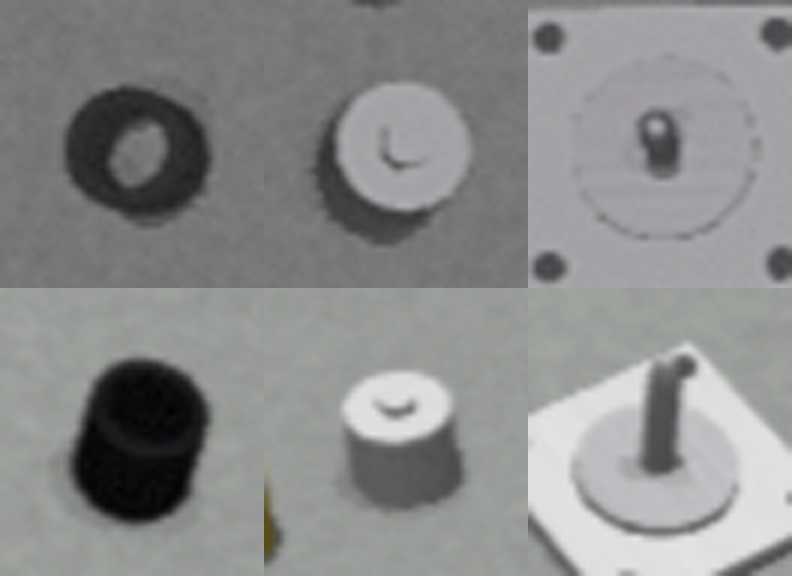

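The montage confirms it: the sleeve at top px (160,268) is the tall tube, the cap at (390,204) is aluminium with a boss, and the carrier's foot is centred at about (253,248).

```bash
python3 - <<'E'
from h import *
t=bot.grab_frame("top"); s=bot.grab_frame("scene")
P=lambda x0,y0,a,b:(x0+(a+.5)/6-.5,y0+(b+.5)/6-.5)
for n,f,p,z in [("sl",t,P(137,243,137,150),.022),("sl",s,P(361,250,140,152),.022),("cap",t,P(367,180,139,147),.042),("cap",s,P(204,139,134,120),.042),
 ("foot",t,P(230,223,139,149),.018),("foot",s,P(294,195,127,177),.018),("tip",t,P(230,223,127,124),.08),("tip",s,P(294,195,134,72),.08)]:
    print(n,np.round(p,1),px2w(f,*p,z).round(4))
o=bot.get_obs(); print(cv2.Rodrigues(o["tool_rot"])[0].round(3))
E
```

```text
sl [159.4 267.6] [0.4629 0.2564 0.022 ]
sl [383.9 274.9] [0.46   0.2543 0.022 ]
cap [389.8 204.1] [ 0.5959 -0.253   0.042 ]
cap [225.9 158.6] [ 0.5952 -0.2537  0.042 ]
foot [252.8 247.4] [0.5056 0.0518 0.018 ]
foot [314.8 224.1] [0.5058 0.0515 0.018 ]
tip [250.8 243.2] [0.5069 0.053  0.08  ]
tip [315.9 206.6] [0.5064 0.0506 0.08  ]
[[ 0.952  0.307 -0.   ]
 [ 0.307 -0.952  0.   ]
 [-0.    -0.    -1.   ]]
```

drive_tool(
  targets=[0.12, -0.15, 0, 0, 0, -0.3, 1, 0.24, -0.3, 0, 0, 0, -0.6, 1, 0.36, -0.45, 0, 0, 0, -0.9, 1, 0.46, -0.58, 0, 0, 0, -1, 1, 0.52, -0.65, 0, 0, 0, -1, 1, 0.52, -0.65, 0, 0, 0, -1, 1, 0.52, -0.65, 0, 0, 0, -1, 1, 0.52, -0.65, 0, 0, 0, -1, 1],
  grip_force=40,
)

```text
time: 1.3
tool_pos: [0.3171, -0.1323, 0.2179]
tool_rot: [2.883, 1.248, 0.001]
force: [-0.4, -1.1, -0.2]
finger_gap: 0.0854
gripper_force: 0.0
```

```bash
cat >> h.py <<'E'
def delta(x,y,z):
    o=bot.get_obs(); R=cv2.Rodrigues(o["tool_rot"])[0]
    print("t",round(o["time"],2),"pos",o["tool_pos"].round(4),"q6",round(o["joints"][5],2),"yaw",round(np.arctan2(R[1,0],R[0,0]),3),"zaxis",R[:,2].round(3),"gap",round(o["finger_gap"],4),"F",o["force"].round(1))
    print("rows:",(R.T@(np.array([x,y,z])-o["tool_pos"])/.5).round(4))
E
python3 -c "
from h import *
delta(.461,.255,.12)"
```

```text
t 1.3 pos [ 0.3171 -0.1323  0.2179] q6 1.93 yaw 0.817 zaxis [ 0.001 -0.    -1.   ] gap 0.0854 F [-0.4 -1.1 -0.2]
rows: [ 0.7616 -0.3206  0.196 ]
```

drive_tool(
  targets=[0.12, -0.05, 0.03, 0, 0, 0, 1, 0.24, -0.1, 0.06, 0, 0, 0, 1, 0.36, -0.15, 0.09, 0, 0, 0, 1, 0.48, -0.2, 0.12, 0, 0, 0, 1, 0.6, -0.25, 0.15, 0, 0, 0, 1, 0.7, -0.295, 0.18, 0, 0, 0, 1, 0.761, -0.32, 0.196, 0, 0, 0, 1, 0.761, -0.32, 0.196, 0, 0, 0, 1],
)

```text
time: 2.3
tool_pos: [0.4627, 0.2528, 0.1174]
tool_rot: [2.885, 1.243, -0.005]
force: [-0.7, 0.2, -0.7]
finger_gap: 0.0855
gripper_force: 0.0
```

```bash
python3 - <<'E'
from h import *
s=bot.grab_frame("scene"); t=bot.grab_frame("top")
delta(.461,.255,.026)
a=cv2.resize(s["frame"][170:320,310:460,::-1],None,fx=2.6,fy=2.6,interpolation=cv2.INTER_CUBIC)
b=cv2.resize(t["frame"][190:340,85:235,::-1],None,fx=2.6,fy=2.6,interpolation=cv2.INTER_CUBIC)
cv2.imwrite("pics/m2.png",np.hstack([a,b]))
E
```

```text
t 2.4 pos [0.4625 0.2509 0.1192] q6 2.83 yaw 0.812 zaxis [-0.001 -0.001 -1.   ] gap 0.0853 F [-1.2 -0.7 -0.5]
rows: [ 0.0041 -0.0077  0.1863]
```

View pics/m2.png

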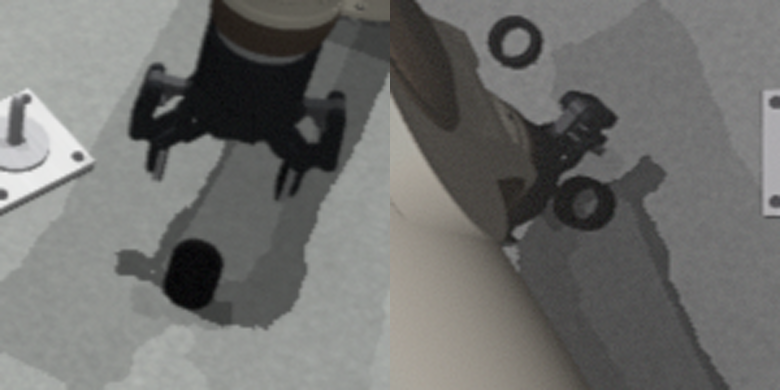

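The gripper straddles the tall sleeve squarely (scene crop 193,273; top crop 585,203), and the short one is well clear. I'm descending to grip it.

drive_tool(
  targets=[0.004, -0.008, 0.06, 0, 0, 0, 1, 0.004, -0.008, 0.12, 0, 0, 0, 1, 0.004, -0.008, 0.17, 0, 0, 0, 1, 0.004, -0.008, 0.19, 0, 0, 0, 1, 0.004, -0.008, 0.19, 0, 0, 0, 1, 0.004, -0.008, 0.19, 0, 0, 0, 0.4, 0.004, -0.008, 0.19, 0, 0, 0, 0.4, 0.004, -0.008, 0.19, 0, 0, 0, 0.4],
  grip_force=30,
)

```text
time: 3.4
tool_pos: [0.4614, 0.2563, 0.0258]
tool_rot: [-2.886, -1.241, -0.003]
force: [-0.4, -0.5, 3.8]
finger_gap: 0.0414
gripper_force: 29.7
```

drive_tool(
  targets=[0, 0, 0, 0, 0, 0, 0.3, 0, 0, 0, 0, 0, 0, 0.3, 0, 0, 0, 0, 0, 0, 0.3, 0, 0, 0, 0, 0, 0, 0.3],
)

```text
time: 3.9
tool_pos: [0.4613, 0.2563, 0.0258]
tool_rot: [-2.886, -1.241, -0.003]
force: [-0.3, -0.7, 6.1]
finger_gap: 0.0413
gripper_force: 29.9
```

```bash
python3 -c "
from h import *
delta(.506,.052,.13)"
```

```text
t 3.9 pos [0.4613 0.2563 0.0258] q6 2.84 yaw 0.812 zaxis [ 0.002  0.001 -1.   ] gap 0.0413 F [-0.3 -0.7  6.1]
rows: [-0.2347  0.3462 -0.2086]
```

Gripped, but the gap is 41 mm instead of 44, so I'll lift a little and look.

drive_tool(
  targets=[0, 0, -0.05, 0, 0, 0, 0.3, 0, 0, -0.12, 0, 0, 0, 0.3, 0, 0, -0.2, 0, 0, 0, 0.3, 0, 0, -0.2, 0, 0, 0, 0.3],
)

```text
time: 4.4
tool_pos: [0.4621, 0.2569, 0.1281]
tool_rot: [-2.886, -1.24, -0.008]
force: [0.4, 0.4, -1.2]
finger_gap: 0.041
gripper_force: 30.5
```

```bash
python3 - <<'E'
from h import *
s=bot.grab_frame("scene"); t=bot.grab_frame("top")
delta(.506,.052,.13)
a=cv2.resize(s["frame"][170:300,310:440,::-1],None,fx=3,fy=3,interpolation=cv2.INTER_CUBIC)
b=cv2.resize(t["frame"][210:340,85:215,::-1],None,fx=3,fy=3,interpolation=cv2.INTER_CUBIC)
cv2.imwrite("pics/m3.png",cv2.convertScaleAbs(np.hstack([a,b]),alpha=2))
E
```

```text
t 4.5 pos [0.4608 0.2561 0.1246] q6 2.84 yaw 0.812 zaxis [ 0.  0. -1.] gap 0.0414 F [-0.2  0.1 -0.9]
rows: [-0.234   0.3465 -0.0109]
```

View pics/m3.png

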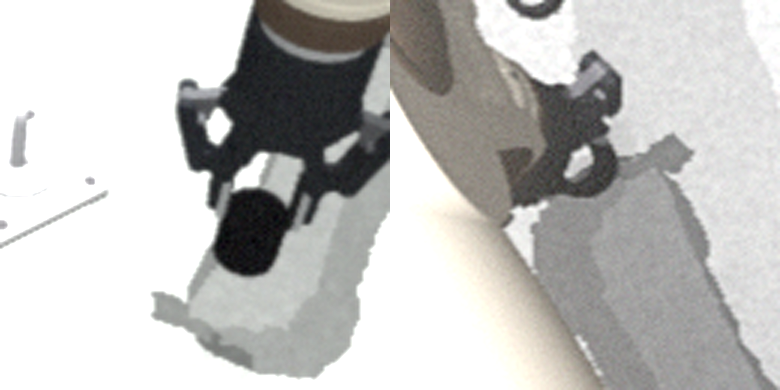

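```bash
python3 - <<'E'
from h import *
s=bot.grab_frame("scene"); t=bot.grab_frame("top")
print(px2w(s,310+253.5/3,170+232/3,.121), bot.get_obs()["tool_pos"])
for f,(x0,y0) in((s,(310,170)),(t,(85,210))):
  g=[]
  for z in(.099,.143):
    for a in np.linspace(0,6.28,60): g.append(w2px(f,[.461+.022*np.cos(a),.256+.022*np.sin(a),z]))
  g=(np.array(g)-[x0,y0])*3; print(g.min(0),g.max(0))
E
```

```text
[0.45682359 0.25645878 0.121     ] [0.46022523 0.25573605 0.12344589]
[209.83689117 188.08677204] [288.50202841 279.92936387]
[145.83500837 126.89265569] [229.41088985 198.94829291]
```

drive_tool(
  targets=[-0.04, 0.06, -0.013, 0, 0, 0, 0.3, -0.1, 0.15, -0.013, 0, 0, 0, 0.3, -0.16, 0.24, -0.013, 0, 0, 0, 0.3, -0.21, 0.32, -0.013, 0, 0, 0, 0.3, -0.23, 0.35, -0.013, 0, 0, 0, 0.3, -0.23, 0.35, -0.013, 0, 0, 0, 0.3, -0.23, 0.35, -0.013, 0, 0, 0, 0.3],
)

```text
time: 5.48
tool_pos: [0.5082, 0.053, 0.1307]
tool_rot: [-2.885, -1.241, 0.001]
force: [0.0, 0.2, -0.9]
finger_gap: 0.0412
gripper_force: 30.5
```

```bash
python3 - <<'E'
from h import *
s=bot.grab_frame("scene"); t=bot.grab_frame("top")
delta(.508,.052,.044)
a=cv2.resize(s["frame"][140:270,250:380,::-1],None,fx=3,fy=3,interpolation=cv2.INTER_CUBIC)
b=cv2.resize(t["frame"][170:300,185:315,::-1],None,fx=3,fy=3,interpolation=cv2.INTER_CUBIC)
cv2.imwrite("pics/m4.png",cv2.convertScaleAbs(np.hstack([a,b]),alpha=1.3))
E
```

```text
t 5.58 pos [0.5083 0.0532 0.131 ] q6 2.43 yaw 0.813 zaxis [-0.  0. -1.] gap 0.0408 F [-0.3  0.5 -0.8]
rows: [-0.0021  0.0013  0.174 ]
```

View pics/m4.png

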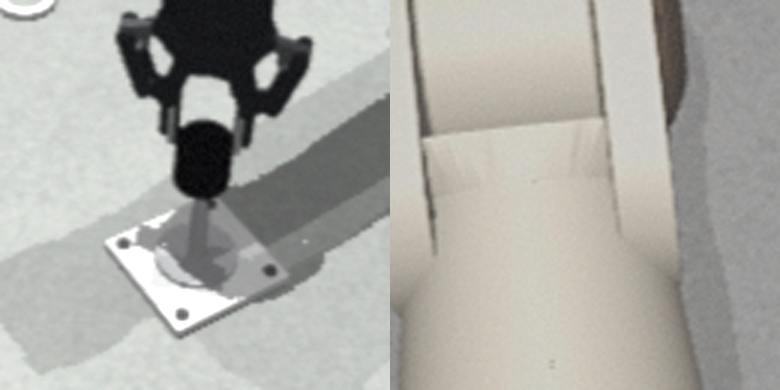

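The top camera is blocked by the arm. The scene crop shows the sleeve (203,160) in line with the spindle (200,230).

```bash
python3 - <<'E'
from h import *
s=bot.grab_frame("scene")
print(px2w(s,250+203/3-.3,140+159.5/3-.3,.127))
E
```

```text
[0.50698986 0.05205429 0.127     ]
```

drive_tool(
  targets=[-0.002, 0.001, 0.03, 0, 0, 0, 0.3, -0.002, 0.001, 0.07, 0, 0, 0, 0.3, -0.002, 0.001, 0.11, 0, 0, 0, 0.3, -0.002, 0.001, 0.14, 0, 0, 0, 0.3, -0.002, 0.001, 0.16, 0, 0, 0, 0.3, -0.002, 0.001, 0.17, 0, 0, 0, 0.3, -0.002, 0.001, 0.17, 0, 0, 0, 0.3, -0.002, 0.001, 0.17, 0, 0, 0, 0.3],
)

```text
time: 6.62
tool_pos: [0.5086, 0.0511, 0.0468]
tool_rot: [2.886, 1.24, 0.001]
force: [-0.2, -0.3, -0.5]
finger_gap: 0.0413
gripper_force: 30.5
```

drive_tool(
  targets=[0, 0, 0.002, 0, 0, 0, 0.3, 0, 0, 0.004, 0, 0, 0, 0.3, 0, 0, 0.005, 0, 0, 0, 0.3, 0, 0, 0.005, 0, 0, 0, 0.3],
)

```text
time: 7.12
tool_pos: [0.5084, 0.0511, 0.0439]
tool_rot: [2.886, 1.24, 0.0]
force: [-0.9, -0.6, 2.1]
finger_gap: 0.041
gripper_force: 30.7
```

It made contact at the expected height. Releasing and retreating upward.

drive_tool(
  targets=[0, 0, 0.001, 0, 0, 0, 0.3, 0, 0, 0.001, 0, 0, 0, 0.6, 0, 0, 0.001, 0, 0, 0, 0.8, 0, 0, 0.001, 0, 0, 0, 1, 0, 0, 0.001, 0, 0, 0, 1, 0, 0, 0.001, 0, 0, 0, 1],
)

```text
time: 7.88
tool_pos: [0.5082, 0.051, 0.0432]
tool_rot: [2.886, 1.24, -0.0]
force: [0.1, -0.1, -0.3]
finger_gap: 0.0853
gripper_force: 0.0
```

drive_tool(
  targets=[0, 0, -0.03, 0, 0, 0, 1, 0, 0, -0.08, 0, 0, 0, 1, 0, 0, -0.15, 0, 0, 0, 1, 0, 0, -0.22, 0, 0, 0, 1, 0, 0, -0.25, 0, 0, 0, 1, 0, 0, -0.25, 0, 0, 0, 1],
)

```text
time: 8.62
tool_pos: [0.5088, 0.0511, 0.1691]
tool_rot: [2.886, 1.24, 0.003]
force: [0.5, 0.0, -0.6]
finger_gap: 0.0851
gripper_force: 0.0
```

```bash
python3 -c "
from h import *
delta(.5955,-.2533,.13)"
```

```text
t 8.62 pos [0.5088 0.0511 0.1691] q6 2.43 yaw 0.812 zaxis [ 0.002  0.    -1.   ] gap 0.0851 F [ 0.5  0.  -0.6]
rows: [-0.3224  0.5448  0.0783]
```

drive_tool(
  targets=[-0.04, 0.07, 0, 0, 0, 0, 1, -0.1, 0.17, 0, 0, 0, 0, 1, -0.16, 0.27, 0.02, 0, 0, 0, 1, -0.22, 0.37, 0.04, 0, 0, 0, 1, -0.27, 0.46, 0.06, 0, 0, 0, 1, -0.31, 0.52, 0.078, 0, 0, 0, 1, -0.322, 0.545, 0.078, 0, 0, 0, 1, -0.322, 0.545, 0.078, 0, 0, 0, 1],
)

```text
time: 9.62
tool_pos: [0.5948, -0.2533, 0.1281]
tool_rot: [-2.886, -1.239, 0.002]
force: [-0.5, 0.4, 0.3]
finger_gap: 0.085
gripper_force: 0.0
```

```bash
python3 - <<'E'
from h import *
s=bot.grab_frame("scene"); t=bot.grab_frame("top")
delta(.5955,-.2533,.026)
a=cv2.resize(s["frame"][100:260,180:380,::-1],None,fx=3,fy=3,interpolation=cv2.INTER_CUBIC)[:, :400]
A=cv2.resize(s["frame"][90:210,175:305,::-1],None,fx=3,fy=3,interpolation=cv2.INTER_CUBIC)
B=cv2.resize(s["frame"][165:285,250:380,::-1],None,fx=3,fy=3,interpolation=cv2.INTER_CUBIC)
cv2.imwrite("pics/m5.png",cv2.convertScaleAbs(np.hstack([A,B]),alpha=1.2))
E
```

```text
t 9.72 pos [ 0.595  -0.2522  0.1292] q6 1.93 yaw 0.813 zaxis [-0.  0. -1.] gap 0.0857 F [0.3 0.4 0.4]
rows: [-0.001   0.0023  0.2064]
```

View pics/m5.png

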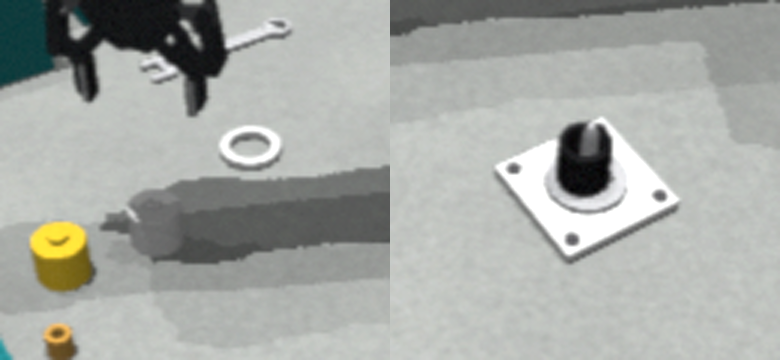

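The sleeve sits level on the foot (right panel, 585,160), and the gripper is above the shadowed aluminium cap (155,222) with the yellow one (62,255) clear. Descending on the cap.

drive_tool(
  targets=[-0.001, 0.001, 0.06, 0, 0, 0, 1, -0.001, 0.001, 0.12, 0, 0, 0, 1, -0.001, 0.001, 0.17, 0, 0, 0, 1, -0.001, 0.001, 0.2, 0, 0, 0, 1, -0.001, 0.001, 0.206, 0, 0, 0, 1, -0.001, 0.001, 0.206, 0, 0, 0, 1, -0.001, 0.001, 0.206, 0, 0, 0, 0.4, -0.001, 0.001, 0.206, 0, 0, 0, 0.4],
  grip_force=40,
)

```text
time: 10.72
tool_pos: [0.5955, -0.2542, 0.0269]
tool_rot: [2.886, 1.24, 0.001]
force: [-0.0, 0.1, 0.8]
finger_gap: 0.0513
gripper_force: 0.0
```

drive_tool(
  targets=[0, 0, 0, 0, 0, 0, 0.3, 0, 0, 0, 0, 0, 0, 0.3, 0, 0, 0, 0, 0, 0, 0.3, 0, 0, 0, 0, 0, 0, 0.3],
)

```text
time: 11.22
tool_pos: [0.5957, -0.254, 0.0283]
tool_rot: [2.885, 1.24, 0.003]
force: [-3.2, 3.0, 12.0]
finger_gap: 0.0256
gripper_force: 5.9
```

```bash
python3 - <<'E'
from h import *
t=bot.grab_frame("top")
delta(.507,.052,.15)
A=cv2.resize(t["frame"][215:275,220:285,::-1],None,fx=6,fy=6,interpolation=cv2.INTER_CUBIC)
s=bot.grab_frame("scene")
B=cv2.resize(s["frame"][180:240,285:350,::-1],None,fx=6,fy=6,interpolation=cv2.INTER_CUBIC)
cv2.imwrite("pics/m6.png",cv2.convertScaleAbs(np.hstack([A,B]),alpha=1.5))
E
```

```text
t 11.28 pos [ 0.5957 -0.254   0.0283] q6 1.93 yaw 0.812 zaxis [ 0.002 -0.    -1.   ] gap 0.0258 F [-3.6  3.1 11.8]
rows: [ 0.3223 -0.5493 -0.2439]
```

View pics/m6.png

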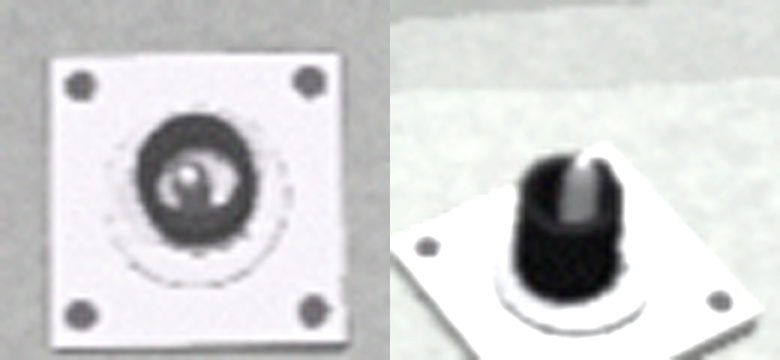

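The gap closed to 25.6 mm, so the cap isn't held across its 50 mm. I need a look before moving.

```bash
python3 - <<'E'
from h import *
s=bot.grab_frame("scene"); t=bot.grab_frame("top")
A=cv2.resize(s["frame"][100:200,185:285,::-1],None,fx=4,fy=4,interpolation=cv2.INTER_CUBIC)
B=cv2.resize(t["frame"][150:250,340:440,::-1],None,fx=4,fy=4,interpolation=cv2.INTER_CUBIC)
cv2.imwrite("pics/m7.png",cv2.convertScaleAbs(np.hstack([A,B]),alpha=1.7))
E
```

```text
(no output)
```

View pics/m7.png

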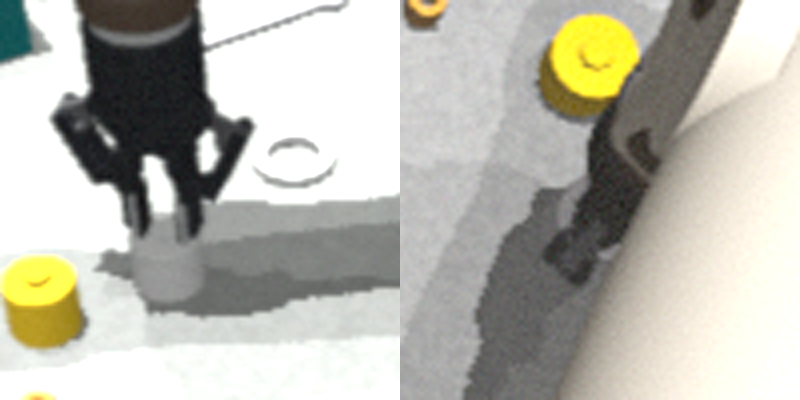

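```bash
python3 - <<'E'
from h import *
s=bot.grab_frame("scene"); t=bot.grab_frame("top")
o=bot.get_obs();p=o["tool_pos"];R=cv2.Rodrigues(o["tool_rot"])[0]
print(o["time"],o["joints"].round(3),o["force"].round(1),o["ft_torque"].round(2),o["gripper_force"],o["finger_gap"])
for n,l in(("tcp",[0,0,0]),("tipA",[0,.013,.015]),("tipB",[0,-.013,.015]),("A+",[0,.013,-.02]),("B+",[0,-.013,-.02]),("A25",[0,.025,.015]),("B25",[0,-.025,.015])):
    w=p+R@np.array(l); a=w2px(s,w); b=w2px(t,w)
    print(n,((np.array(a)-[185,100])*4).round(),((np.array(b)-[340,150])*4+[400,0]).round())
f=s["frame"].astype(int)
for v in range(150,180,2): print(v,f[v,214:240].sum(1)//3)
E
```

```text
11.525 [-4.030e-01  3.240e-01  8.700e-02  1.331e+00  1.000e-03  1.926e+00] [-3.1  2.9 12.5] [0.66 0.79 0.02] 5.888337335782126 0.02568884960105881
tcp [165. 249.] [595. 222.]
tipA [149. 263.] [604. 211.]
tipB [184. 268.] [574. 244.]
A+ [144. 224.] [619. 197.]
B+ [180. 230.] [588. 231.]
A25 [132. 260.] [618. 196.]
B25 [201. 271.] [561. 259.]
150 [152  97  44  61  54  27  15  37 111 148 157 156 156 151 113  64  34  23
  19  15  26  67  98  90  78 123]
152 [154 104  50  60  61  36  19  27  79 134 150 152 153 151 114  80  67  47
  24  19  20  50  83  93  94  95]
154 [155 117  62  51  66  45  20  17  47  92 106 107 103  94  73  68  71  52
  29  17  16  42  80  93  93  94]
156 [159 149 105  66  64  50  24  23  61  82  89  89  89  90  81  60  63  53
  32  18  26  62  87  95  95  97]
158 [160 161 153 116  84  59  38  62  80  88  89  89  92  91  84  62  65  60
  39  32  59  85  92  94  94  96]
160 [160 160 145 112  92  89  86  91  90  90  90  88  88  89  88  69  69  72
  75  83  81  86  90  84  88  84]
162 [139 152 142 107  88  90  93  91  91  92  91  92  92  91  91  91  89  90
  86  82  78  73  73  75  75  74]
164 [73 75 73 75 81 87 88 88 89 93 94 93 93 94 91 90 89 86 83 82 77 74 72 73
 76 77]
166 [74 74 74 73 78 83 86 86 88 88 88 88 88 88 87 87 86 84 85 83 78 72 66 69
 74 74]
168 [74 67 64 65 76 83 86 88 89 90 89 91 90 91 90 89 89 86 83 81 78 74 67 62
 63 61]
170 [122 118 115 114  94  83  84  87  87  88  89  88  88  90  89  88  89  88
  85  84  81  74  65  62  61  63]
172 [128 125 125 124 118  98  87  86  89  88  90  89  89  89  88  87  88  88
  84  82  73  66  63  61  63  64]
174 [135 133 133 133 135 121  92  78  82  86  88  88  89  87  88  86  84  77
  68  64  61  61  61  61  63  63]
176 [142 141 139 137 136 135 131  95  67  64  64  64  64  64  67  63  63  64
  64  63  63  61  62  62  64  64]
178 [136 135 135 137 138 137 138 122  95 105 114  95 105 116 118 117 117  92
  75  71  71  64  67  71  72  71]
```

```bash
python3 - <<'E'
from h import *
s=bot.grab_frame("scene")
def R(y): return np.array([[np.cos(y),np.sin(y),0],[np.sin(y),-np.cos(y),0],[0,0,-1.]])
for n,p,g,o,k in(("m2",[.4625,.2509,.1192],.0427,(310,170),2.6),("m3",[.4608,.2561,.1246],.0207,(310,170),3),("m5",[.595,-.2522,.1292],.0427,(175,90),3),("m7",[.5957,-.254,.0283],.0129,(185,100),4)):
  for z in(-.03,-.015,0,.01,.017):
    print(n,z,*[((np.array(w2px(s,np.array(p)+R(.812)@[0,sg*g,z]))-o)*k).round() for sg in(1,-1)])
E
```

```text
m2 -0.03 [160. 167.] [274. 186.]
m2 -0.015 [157. 179.] [269. 198.]
m2 0 [154. 191.] [265. 210.]
m2 0.01 [152. 199.] [262. 218.]
m2 0.017 [151. 204.] [260. 223.]
m3 -0.03 [227. 197.] [291. 208.]
m3 -0.015 [223. 212.] [286. 222.]
m3 0 [219. 225.] [281. 236.]
m3 0.01 [216. 235.] [278. 245.]
m3 0.017 [214. 241.] [276. 251.]
m5 -0.03 [93. 94.] [190. 108.]
m5 -0.015 [ 96. 109.] [191. 122.]
m5 0 [ 98. 123.] [192. 136.]
m5 0.01 [ 99. 132.] [193. 146.]
m5 0.017 [100. 139.] [193. 152.]
m7 -0.03 [142. 213.] [179. 219.]
m7 -0.015 [145. 230.] [181. 236.]
m7 0 [147. 247.] [182. 252.]
m7 0.01 [148. 258.] [184. 263.]
m7 0.017 [149. 265.] [184. 271.]
```

The fingertips seen in m2, m3, m5 and m7 all project 13–20 mm *behind* the reported TCP, not 17 mm ahead. The fingers are resting on the cap's flat top, which also explains the 12 N and the tips at 0.041 m. So the real fingers are about 30 mm higher than documented. The cap silhouette has not moved. I'll back up, open and go about 27 mm lower.

drive_tool(
  targets=[0, 0, -0.02, 0, 0, 0, 0.3, 0, 0, -0.06, 0, 0, 0, 0.3, 0, 0, -0.08, 0, 0, 0, 1, 0, 0, -0.08, 0, 0, 0, 1, 0, 0, -0.08, 0, 0, 0, 1, 0, 0, -0.08, 0, 0, 0, 1, 0, 0, -0.08, 0, 0, 0, 1, 0, 0, -0.08, 0, 0, 0, 1],
)

```text
time: 12.58
tool_pos: [0.5951, -0.254, 0.0659]
tool_rot: [-2.886, -1.24, 0.0]
force: [-0.3, 0.6, -0.6]
finger_gap: 0.0858
gripper_force: 0.0
```

```bash
python3 - <<'E'
from h import *
s=bot.grab_frame("scene")
delta(.5957,-.2535,.0)
# cap silhouette now vs predicted: lower edge rows/cols
g=[]
for z in(0,.042):
  for a in np.linspace(0,6.28,60): g.append(w2px(s,[.5955+.025*np.cos(a),-.2533+.025*np.sin(a),z]))
g=np.array(g); print("pred",g.min(0),g.max(0))
f=cv2.GaussianBlur(s["frame"],(0,0),1).astype(int).sum(2)//3
for v in (152,156,160,164,168,172,175,178): print(v,f[v,210:246])
E
```

```text
t 12.62 pos [ 0.5951 -0.254   0.066 ] q6 1.93 yaw 0.812 zaxis [-0.  0. -1.] gap 0.0853 F [ 0.9 -0.2  0.7]
rows: [0.0015 0.0003 0.1321]
pred [216.71270757 152.82736876] [236.13359304 176.15221022]
152 [161 161 160 160 159 159 158 157 156 156 156 155 152 148 145 143 143 143
 139 132 124 117 110 104 101 100  99  97  96  96  96  96  96  96  96  96]
156 [160 159 159 159 159 158 153 142 126 112 104 100  98  96  93  92  92  93
  94  93  93  92  92  92  93  94  94  95  95  95  96  96  95  95  96  96]
160 [150 147 143 142 144 145 136 116 100  93  92  92  91  90  89  89  88  89
  89  90  90  90  90  88  85  85  87  88  88  86  84  82  82  82  82  81]
164 [80 78 77 76 76 77 77 80 83 87 88 89 90 91 92 92 92 91 90 89 88 87 84 81
 78 75 74 74 75 76 76 76 76 76 75 75]
168 [112 110 103  95  90  87  82  80  83  87  89  89  89  89  90  90  90  90
  90  89  87  86  84  82  79  74  69  66  65  65  66  67  68  70  71  71]
172 [127 127 126 126 125 125 123 121 117 109 100  94  91  90  89  90  90  89
  89  88  87  85  82  78  73  67  64  63  63  63  63  63  63  63  63  63]
175 [134 132 131 130 130 130 130 130 128 125 121 114 101  88  80  77  78  77
  76  74  72  69  66  64  63  62  62  62  63  63  63  63  63  63  64  64]
178 [140 140 139 138 137 136 136 137 137 137 136 133 127 117 110 106 106 106
 106 106 107 107 106 105 100  93  87  85  84  84  85  89  94  97 100 104]
```

The cap is undisturbed (edges within 1 px of prediction). Descending lower.

drive_tool(
  targets=[0.001, 0, 0.04, 0, 0, 0, 1, 0.001, 0, 0.07, 0, 0, 0, 1, 0.001, 0, 0.1, 0, 0, 0, 1, 0.001, 0, 0.12, 0, 0, 0, 1, 0.001, 0, 0.132, 0, 0, 0, 1, 0.001, 0, 0.132, 0, 0, 0, 1, 0.001, 0, 0.132, 0, 0, 0, 1],
)

```text
time: 13.5
tool_pos: [0.5958, -0.2538, 0.0008]
tool_rot: [2.886, 1.24, 0.001]
force: [0.8, 0.4, -0.7]
finger_gap: 0.085
gripper_force: 0.0
```

drive_tool(
  targets=[0, 0, 0, 0, 0, 0, 0.5, 0, 0, 0, 0, 0, 0, 0.5, 0, 0, 0, 0, 0, 0, 0.5, 0, 0, 0, 0, 0, 0, 0.5, 0, 0, 0, 0, 0, 0, 0.5, 0, 0, 0, 0, 0, 0, 0.5],
  grip_force=40,
)

```text
time: 14.25
tool_pos: [0.5958, -0.2538, 0.0008]
tool_rot: [2.886, 1.24, 0.001]
force: [-0.2, 0.5, 6.3]
finger_gap: 0.0487
gripper_force: 41.8
```

drive_tool(
  targets=[0, 0, -0.03, 0, 0, 0, 0.5, 0, 0, -0.09, 0, 0, 0, 0.5, 0, 0, -0.16, 0, 0, 0, 0.5, 0, 0, -0.23, 0, 0, 0, 0.5, 0, 0, -0.27, 0, 0, 0, 0.5, 0, 0, -0.27, 0, 0, 0, 0.5],
)

```text
time: 15.0
tool_pos: [0.5962, -0.254, 0.1374]
tool_rot: [2.884, 1.24, 0.003]
force: [-0.1, 0.5, -1.6]
finger_gap: 0.0487
gripper_force: 41.6
```

```bash
python3 - <<'E'
from h import *
t=bot.grab_frame("top"); s=bot.grab_frame("scene")
print(px2w(t,252.4,244.6,.040),px2w(s,314.3,217.6,.040))
delta(.507,.0525,.135)
E
```

```text
[0.50909626 0.05149966 0.04      ] [0.50698192 0.04894226 0.04      ]
t 15.1 pos [ 0.5953 -0.2536  0.1345] q6 1.93 yaw 0.812 zaxis [-0.001  0.    -1.   ] gap 0.0494 F [-0.6 -0.1 -1.8]
rows: [ 0.3225 -0.5494 -0.0007]
```

drive_tool(
  targets=[0.04, -0.07, 0, 0, 0, 0, 0.5, 0.1, -0.17, 0, 0, 0, 0, 0.5, 0.16, -0.27, 0, 0, 0, 0, 0.5, 0.22, -0.37, 0, 0, 0, 0, 0.5, 0.27, -0.46, 0, 0, 0, 0, 0.5, 0.31, -0.52, 0, 0, 0, 0, 0.5, 0.32, -0.547, 0, 0, 0, 0, 0.5, 0.32, -0.547, 0, 0, 0, 0, 0.5],
)

```text
time: 16.1
tool_pos: [0.5067, 0.0508, 0.1345]
tool_rot: [-2.885, -1.242, 0.002]
force: [0.8, 0.3, -1.1]
finger_gap: 0.0488
gripper_force: 41.7
```

```bash
python3 - <<'E'
from h import *
s=bot.grab_frame("scene")
delta(.507,.051,.064)
z=bot.get_obs()["tool_pos"][2]
for c in((.507,.051),):
  g=np.array([w2px(s,[c[0]+.025*np.cos(a),c[1]+.025*np.sin(a),z+h]) for h in(0,.042) for a in np.linspace(0,6.28,60)])
  print("pred cap in crop",((g.min(0)-[265,120])*5).round(),((g.max(0)-[265,120])*5).round())
A=cv2.resize(s["frame"][120:240,265:385,::-1],None,fx=5,fy=5,interpolation=cv2.INTER_CUBIC)
cv2.imwrite("pics/m8.png",cv2.convertScaleAbs(A,alpha=1.5))
E
```

```text
t 16.15 pos [0.5071 0.0502 0.1346] q6 2.43 yaw 0.812 zaxis [-0.001 -0.    -1.   ] gap 0.0488 F [ 0.1 -0.9 -0.9]
rows: [ 0.0012 -0.0012  0.1412]
pred cap in crop [206. 244.] [325. 391.]
```

View pics/m8.png

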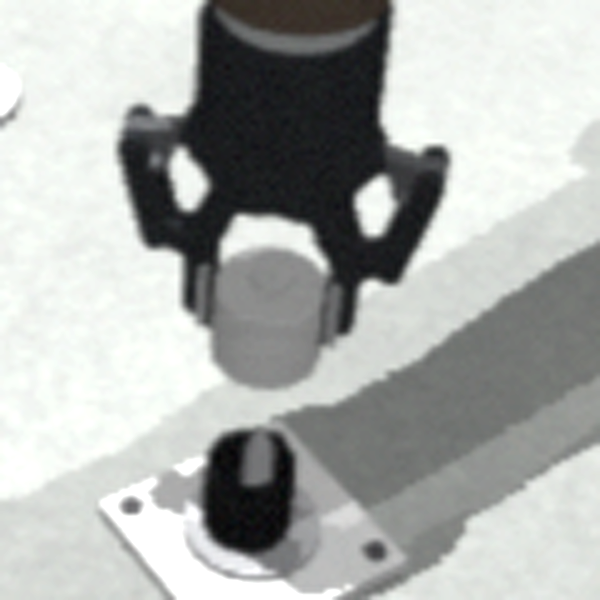

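The cap is held level (270,318), directly above the spindle and sleeve (250,490). It's about 2 mm off in −x, so I'll correct that and lower.

drive_tool(
  targets=[0.003, 0.002, 0.02, 0, 0, 0, 0.5, 0.003, 0.002, 0.05, 0, 0, 0, 0.5, 0.003, 0.002, 0.08, 0, 0, 0, 0.5, 0.003, 0.002, 0.11, 0, 0, 0, 0.5, 0.003, 0.002, 0.13, 0, 0, 0, 0.5, 0.003, 0.002, 0.137, 0, 0, 0, 0.5, 0.003, 0.002, 0.137, 0, 0, 0, 0.5, 0.003, 0.002, 0.137, 0, 0, 0, 0.5],
)

```text
time: 17.15
tool_pos: [0.5093, 0.0511, 0.0673]
tool_rot: [2.886, 1.24, 0.001]
force: [0.1, 0.1, -0.8]
finger_gap: 0.0487
gripper_force: 41.7
```

drive_tool(
  targets=[0, 0, 0.002, 0, 0, 0, 0.5, 0, 0, 0.004, 0, 0, 0, 0.5, 0, 0, 0.006, 0, 0, 0, 0.5, 0, 0, 0.006, 0, 0, 0, 0.5],
)

```text
time: 17.65
tool_pos: [0.5089, 0.051, 0.0636]
tool_rot: [2.886, 1.24, -0.0]
force: [-1.0, -0.0, -0.9]
finger_gap: 0.0486
gripper_force: 41.7
```

drive_tool(
  targets=[0, 0, 0.001, 0, 0, 0, 0.5, 0, 0, 0.002, 0, 0, 0, 0.5, 0, 0, 0.002, 0, 0, 0, 0.5],
)

```text
time: 18.02
tool_pos: [0.509, 0.0511, 0.0628]
tool_rot: [-2.886, -1.24, -0.0]
force: [0.2, -0.6, 1.0]
finger_gap: 0.0486
gripper_force: 41.9
```

Contact at the expected 0.0628 m. Releasing and backing off.

drive_tool(
  targets=[0, 0, 0.001, 0, 0, 0, 0.5, 0, 0, 0.001, 0, 0, 0, 0.7, 0, 0, 0.001, 0, 0, 0, 0.85, 0, 0, 0.001, 0, 0, 0, 1, 0, 0, 0.001, 0, 0, 0, 1, 0, 0, 0.001, 0, 0, 0, 1],
)

```text
time: 18.77
tool_pos: [0.5089, 0.0511, 0.0621]
tool_rot: [-2.886, -1.24, 0.0]
force: [-0.1, -0.9, -0.1]
finger_gap: 0.0856
gripper_force: 0.0
```

drive_tool(
  targets=[0, 0, -0.03, 0, 0, 0, 1, 0, 0, -0.08, 0, 0, 0, 1, 0, 0, -0.15, 0, 0, 0, 1, 0, 0, -0.22, 0, 0, 0, 1, 0, 0, -0.25, 0, 0, 0, 1, -0.05, 0.05, -0.25, 0, 0, 0, 1, -0.1, 0.12, -0.25, 0, 0, 0, 1, -0.1, 0.12, -0.25, 0, 0, 0, 1],
)

```text
time: 19.77
tool_pos: [0.5181, -0.0285, 0.1867]
tool_rot: [-2.888, -1.236, 0.001]
force: [-0.3, -0.3, -0.4]
finger_gap: 0.0856
gripper_force: 0.0
```

```bash
python3 - <<'E'
from h import *
s=bot.grab_frame("scene"); o=bot.get_obs(); print(o["time"],o["tool_pos"],o["force"],o["finger_gap"])
A=s["frame"][175:245,280:350].astype(int).sum(2)//3
A=cv2.GaussianBlur(A.astype(np.uint8),(0,0),.8)
for c,r,h in(((.508,.0505),.025,(.062,.104)),((.508,.0505),.022,(.018,.062))):
  for z in h:
    g=np.array([w2px(s,[c[0]+r*np.cos(a),c[1]+r*np.sin(a),z]) for a in np.linspace(0,6.28,60)]); print(z,g.min(0).round(1),g.max(0).round(1))
for v in range(178,232,3): print(v,A[v-175,20:52])
E
```

```text
19.825 [ 0.51793256 -0.02738762  0.18674785] [ 0.39803986 -0.16658512  0.11447461] 0.08506242830932023
0.062 [304.3 204.3] [325.4 220. ]
0.104 [305.1 192. ] [326.9 207.7]
0.018 [304.8 217.4] [322.8 231.1]
0.062 [305.6 205.2] [324.2 219. ]
178 [160 160 161 161 161 162 162 162 160 157 154 150 147 145 145 143 141 139
 139 140 141 141 141 141 140 140 139 138 135 130 122 112]
181 [160 160 158 155 152 150 148 145 143 143 143 143 144 144 142 140 140 140
 140 138 133 130 127 121 110  99  90  84  81  79  78  77]
184 [146 144 140 133 127 123 119 110 103 100 100 101 101 101 100  97  92  91
  87  82  79  77  77  78  78  78  78  77  77  76  75  75]
187 [99 89 82 79 78 78 78 78 77 77 78 78 78 78 78 78 78 77 76 76 75 75 75 75
 76 76 76 77 76 76 75 75]
190 [78 78 77 76 75 76 77 78 78 78 78 79 79 79 79 79 78 77 77 78 77 77 76 75
 75 75 75 75 75 75 75 75]
193 [ 78  77  77  76  77  78  79  85  99 117 140 161 174 179 182 182 180 179
 174 162 144 127 109  92  81  77  76  76  76  76  75  76]
196 [ 77  78  78  78  81  98 134 174 200 211 214 214 213 212 211 210 209 210
 211 212 212 211 208 197 175 137 101  
[... 804 characters left out ...]
 197 208 206 192 170 151]
217 [163 144 136 140 137 105  65  52  62  74  84  90  92  93  93  93  92  91
  90  88  84  79  78 103 152 189 205 211 214 215 215 211]
220 [205 198 184 167 141  97  47  18  10  12  15  21  27  32  36  36  35  32
  29  26  21  19  32  64  99 131 164 189 205 212 214 215]
223 [185 170 159 154 137  94  43  16   9   9   9  10  11  10  10  10  10  10
   9   9   9  15  37  72  96 108 126 158 185 202 211 215]
226 [174 159 149 148 146 128  89  46  22  14  11  10   9   9   9  10  10  11
  11  11  16  34  64  90 104 114 134 162 183 200 210 213]
229 [184 174 154 139 139 145 144 133 112  86  62  43  31  26  25  26  27  30
  41  61  87 111 130 151 169 177 175 172 179 197 210 214]
```

The cap's top disc lies within 1 px of the seated prediction (rows 193–208, columns 305–326), with the sleeve below it down on the foot. The gripper is clear, so I'm handing in.

```bash
python3 -c "
from bench import bot
print(bot.sign_off())"
```

```text
the job is handed in; nothing more can be done
None
```

The tall sleeve is down on the spindle's foot and the aluminium cap sits level on top of it. Both are released, the arm is clear, and I handed the job in at about 20 s; the first try at the cap rested on its flat top at about 12 N, because the fingers sit about 30 mm higher than the interface text says, and I re-gripped lower.

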